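# Present a detector's service cover over its threaded holes

## Robot

A 6-joint arm with a two-finger parallel gripper is mounted at the origin on a cart in front of the work surface, level with it; the furniture and walls round the work are solid. World frame = base frame: x ahead of the robot, y to its left, z up, the work surface at z = 0. Lengths are in m, angles in degrees, forces in N, time in s.
With the tool pointing down it reaches from about 0.3 to 0.75 m from the base axis. Payload 8.5 kg.
Tool frame: the origin (TCP) lies on the centre line of the jaws, within the pads' length; the fingertips stand env.tcp_to_tips ahead of it and the grasp point (between the pads) lies 8 mm behind it (env.tcp_to_tips is the distance from the TCP to the fingertips, in m); z points along the fingers, y is the direction in which the jaws open and shut (so a half turn about z gives the same grasp; the last joint's range is limited). The gripper opens to 85 mm and grips with 20 to 120 N. Pads are 22 mm wide; open, the fingers measure 114 mm over their backs; the gripper's body (76 mm by 85 mm) begins 54 mm behind the grasp point. The pads swing forward as they close: fully open they stand 13 mm farther back than shut.
Start: joints at [-83.497, 21.807, 74.336, -0, 83.858, -12.336], TCP at [0.178, -0.521, 0.242] pointing down, gripper open.
Joint ranges: [-178.18, 178.18], [-50.72, 133.34], [12.68, 142.11], [-81.47, 261.47], [9.98, 163.14], [-165.26, 165.26]. Speed limits (degrees/s): [136.94, 136.94, 180, 180, 180, 180].

## Interface

Orientations are given as a 3x3 rotation matrix whose columns are the frame's x, y, z axes.
In Python, from rig import env gives the robot as it stands. The module is installed in compiled form; this text tells all that it offers.
- The arm moves only by the tool carry_out, never from a script. Its argument "rows" is a list of rows, each an object of numbers: "tx", "ty", "tz": the shift along the tool's x, y, z in cm; "yaw": the turn about the tool's z in rad. In form: [{"tx": .., "ty": .., "tz": .., "yaw": ..}, ...]. A call has 1 to 12 rows; each row shifts and turns the pose as measured when the row begins, along the tool's axes as they then stand; what a row does not reach is not made up. A row lasts 1/10 s, in which the tool goes at most 50 mm and 8.59 degrees, less where a joint would pass 70% of its speed; a pose out of reach is approached as far as the arm can. A call is refused whole if a number of a shift passes 5 or a number of a turn 0.15, either way. A call with a gripper value outside its range is refused whole. "jaw" is the closure, from -1 (fully open) to 1 (shut), set as the call begins (left out, the last holds). The fingers move at their own pace and stop on an object; "squeeze" is the grip in N (left out, the last holds). Time passes only in rows, so rows that do not move let the fingers close. It gives the time, the measured TCP pose, the force and the opening at its end, in the units of the state.
- env.observe(): the state, without advancing time (a new reading comes with each control period).
- env.get_image(name): name is "side" or "top" or "wrist"; returns the picture (384x512x3 uint8, red, green, blue); there is no depth.
- env.camera_params(name): a dict with "vertical_fov" (degrees; the focal length in pixels is half the picture's height over the tangent of half this angle, whatever the lens; pixels are square), "cx", "cy" (the principal point, pixels), "view" (4x4, takes a point from world to camera coordinates). Camera axes: x right, y up, looking along -z (the intrinsics and any distortion apply to the point x, -y, -z); pixel columns grow to the right and rows downward; lengths in m; the calibration is good to about 2 mm. A picture is of the moment at which its call begins: read the wrist's pose just before it. camera_params takes no time and is no camera call; for the wrist camera it gives the pose at the moment of the call.
- env.close_job(): hands the job in, once; it reports no verdict.
The state is a dict: "time_s": time; "q": joint angles; "qvel": joint speeds; "joint_efforts": joint torques, N m; "position": TCP position; "tool_rot": TCP orientation; "ft_force": force on the tool from outside, world axes, zero at the start; "wrist_torque": the same for the moment, N m; "grip_width": finger opening in m.
Only numpy, scipy, OpenCV 4.12 (cv2) and the standard library are available. Lean on these libraries where they do the work, as an engineer would, in place of code of your own. Each camera call takes 0.05 s, during which the arm holds its last target. There are 200 camera calls.

## Task

The detector tube lies on its side: first roll it along the table, without lifting it, until it sits by itself on its narrow foot flat with the service face and its three threaded holes upward. Then lift the cover out of the tray and finish holding it in the gripper, still and level about 8 mm above that face, so that a colleague can start the screws: each of its three holes right over its own threaded hole, the whole thread showing through it. The cover must never touch the tube, whose sealing face has just been cleaned; leave the objective, the filter cube and the canister where they stand, and do not let go of the cover at the end.

Things in the scene. Friction and masses are not known exactly. Their poses are not given: they have to be found in the camera images.
- housing: black detector tube, 70 mm across, 150 mm long, 0.55 kg, with a 16 mm optical nose at its +y end. Origin on its axis at mid-length; y along the tube to the nose, z out of the bare-metal service face. It starts on its round side, the face looking level towards the robot (z about -x), and is upright after a quarter turn rolled away from the robot (55 mm of travel).
- foot (a point): middle of the tube's narrow foot flat, 28 mm wide, turned away from the service face, at z = -32 mm of the housing's frame. The tube stays where it is left. A finger pushing level behind it grips and only slides it along; one that rises as fast as it advances rolls it. From about 20 degrees short of upright it drops onto this foot by itself; the tube's axis is then 32 mm above the table
- face (a point): middle of the tube's service face, a milled flat 44 mm wide over its whole length with a 28 x 50 mm pocket and three threaded holes, at z = +27 mm of the housing's frame; 59 mm above the table when the tube stands on its foot
- thread0 (a point): mouth of a threaded hole (5 mm wide, in a brass insert 8 mm wide) in the tube's service face, at x = -10.5, y = -41, z = 27 mm of the housing's frame
- thread1 (a point): the second threaded hole at that end, at x = +10.5, y = -41, z = 27 mm of the housing's frame
- thread2 (a point): the single threaded hole near the nose, at x = 0, y = +41, z = 27 mm of the housing's frame
- cover: bare aluminium cover plate, 42 (x) x 104 (y) x 5 mm, 0.14 kg, with a dark connector block in its middle and three through holes, 10 mm wide: two at the -y end, one at the +y end. It lies in the tray, block up. Origin at the middle of its underside, 5 mm above the table at first. It starts within about 0.8 rad of the way that it goes onto the tube.
- block (a point): middle of the cover's connector block, to grip: 19 mm above the cover's underside. The block is 26 mm across (x), 36 mm along (y) and reaches from 5 to 33 mm above the underside; its lowest 3 mm are 2 mm wider all round. A brass socket 10 mm thick stands 13 mm out of its +y side, 20 mm above the underside
- hole0 (a point): centre of a cover hole at the plate's underside, at x = -10.5, y = -41, z = 0 mm of the cover's frame; belongs over thread0
- hole1 (a point): the same at x = +10.5, y = -41 mm; belongs over thread1
- hole2 (a point): the same at x = 0, y = +41 mm, on the socket's side; belongs over thread2
- tray: grey instrument tray, fixed, 196 mm (x) by 276 mm (y), rim 17 mm high, its floor 5 mm above the table; origin under its middle. Tweezers and three screws lie fixed along its far and right edges, clear of the cover
- objective: microscope objective standing on the table behind the tube, 32 mm wide, 52 mm high, origin under its middle; leave it alone
- filter_cube: black filter cube with a round green filter, 42 x 44 x 38 mm, standing on the table; leave it alone
- canister: cream lens canister with a black lid, 42 mm wide, 56 mm high, standing on the table; leave it alone

How it is judged (in metres and radians):
On the way, in this order (a step that is already met when the one before it is completed fails the run):
1. the tube has been rolled onto its foot flat, service face up, and stands there by itself (angle between housing's own z axis and vertical below 0.06 rad and height (world z) of housing below 0.035 m and linear speed of housing below 0.02 m/s and contact force between the fingers and housing below 0.5 N), for 0.3 s.
2. the cover has been lifted clear of the tray (height (world z) of cover above 0.035 m), for 0.2 s.
At the end, for the whole second after the job is handed in: the tube stands on its foot flat, service face up within 0.06 rad, not touched by the fingers; the cover is held still in the gripper, touching nothing else, each of its three holes within 2.5 mm sideways of its own threaded hole and its underside there 3 to 15 mm above the service face (angle between housing's own z axis and vertical below 0.06 rad and height (world z) of housing below 0.035 m and contact force between the fingers and housing below 0.5 N and horizontal distance between hole0 and thread0 below 0.0025 m and horizontal distance between hole1 and thread1 below 0.0025 m and horizontal distance between hole2 and thread2 below 0.0025 m and z of hole0 in the frame of housing between 0.03 and 0.042 m and z of hole1 in the frame of housing between 0.03 and 0.042 m and z of hole2 in the frame of housing between 0.03 and 0.042 m and contact force between the fingers and cover above 1 N and contact force between housing and cover below 0.2 N and linear speed of cover below 0.015 m/s and linear speed of housing below 0.01 m/s); the arm keeps its last pose, push and grip.
It fails at once if the cover touches the tube (contact force between cover and housing above 1 N).
It fails at once if the tube is lifted off the table (height (world z) of housing above 0.05 m).
It fails at once if the objective is disturbed (moved over 20 mm) (distance of objective from where it was at the start of the episode above 0.02 m).
It fails at once if the filter cube is disturbed (moved over 20 mm) (distance of filter_cube from where it was at the start of the episode above 0.02 m).
It fails at once if the canister is disturbed (moved over 20 mm) (distance of canister from where it was at the start of the episode above 0.02 m).
It also fails if it takes over 69 s, if anything falls off the work surface, if the arm or the gripper's body presses on something with over 40 N, if the wrist force passes 120 N, or if a joint passes its speed limit or range.

## Working session

There is one attempt and no reset: what is moved stays moved. The work goes in short steps, Python scripts to look and compute and a tool call to move; the robot and the scene stay as the last step left them, time stands still between calls to the robot, and variables do not carry over. Pictures are saved under pics/ and viewed, about 8 in all and at most 12, crops included, and the job is handed in when it is done.

Besides the shell and the picture viewer there is one more tool, called after "Request:" as a command line: name --argument value ..., lists and objects as JSON in quotes. carry_out: Moves the arm, as the interface text tells. Its arguments: {"type":"object","properties":{"rows":{"type":"array","items":{"type":"object","properties":{"tx":{"type":"number"},"ty":{"type":"number"},"tz":{"type":"number"},"yaw":{"type":"number"}}}},"jaw":{"type":"number"},"squeeze":{"type":"number"}},"required":["rows"]}

```bash
mkdir -p pics; cat > h.py <<'E'
import numpy as np, cv2
from rig import env
def cam(n):
    p=env.camera_params(n); f=192/np.tan(np.radians(p['vertical_fov'])/2)
    return f,p['cx'],p['cy'],np.array(p['view'])
def proj(c,P):
    f,cx,cy,V=c; q=V[:3,:3]@np.array(P)+V[:3,3]
    return cx+f*q[0]/-q[2], cy-f*q[1]/-q[2]
def ray(c,u,v,z):
    f,cx,cy,V=c; R=V[:3,:3]; o=-R.T@V[:3,3]; d=R.T@np.array([(u-cx)/f,-(v-cy)/f,-1])
    return o+d*(z-o[2])/d[2]
def snap(n,fn,crop=None,s=1):
    c=cam(n); im=env.get_image(n)[:,:,::-1]; cv2.imwrite('pics/raw_'+fn,im)
    if crop: x0,y0,x1,y1=crop; im=im[y0:y1,x0:x1]
    if s!=1: im=cv2.resize(im,None,fx=s,fy=s,interpolation=cv2.INTER_CUBIC)
    cv2.imwrite('pics/'+fn,im); return c
E
python3 - <<'E'
from h import *
o=env.observe(); print(o['position'],o['tool_rot'],o['grip_width'],o['time_s'],env.tcp_to_tips)
for n in('side','top','wrist'): print(n,env.camera_params(n))
snap('top','top.png',None,1.5); snap('side','side.png',None,1.5)
E
```

```text
[ 0.17756968 -0.52024602  0.24168607] [[ 9.46410816e-01  3.22965205e-01 -2.09911856e-04]
 [ 3.22965142e-01 -9.46409649e-01  1.51407476e-03]
 [ 2.90330858e-04 -1.50073094e-03 -9.99998832e-01]] 0.08545527677365046 0.0 0.011
side {'vertical_fov': 44.206704143706524, 'cx': 259.0500884747337, 'cy': 188.47674661957294, 'view': array([[-0.95816159, -0.28583808, -0.01493169,  0.52810149],
       [ 0.14421733, -0.52717858,  0.83742707, -0.11186698],
       [-0.24724021,  0.80023705,  0.54634507, -1.03849016],
       [ 0.        ,  0.        ,  0.        ,  1.        ]])}
top {'vertical_fov': 44.28078008310533, 'cx': 252.89444531252684, 'cy': 198.87719288511, 'view': array([[ 0.02986517, -0.99950694, -0.00969269,  0.04709354],
       [ 0.98752986,  0.02800496,  0.15492092, -0.57322537],
       [-0.15457309, -0.01419856,  0.98787932, -1.17673589],
       [ 0.        ,  0.        ,  0.        ,  1.        ]])}
wrist {'vertical_fov': 59.59366858701276, 'cx': 251.53759320614748, 'cy': 194.8841588066246, 'view': array([[ 0.32288749, -0.94643532, -0.00196077, -0.54953699],
       [ 0.91175743,  0.31161107, -0.26757603,  0.03488342],
       [ 0.25385441,  0.0846092 ,  0.96353475, -0.37821792],
       [ 0.        ,  0.        ,  0.        ,  1.        ]])}
```

View pics/top.png

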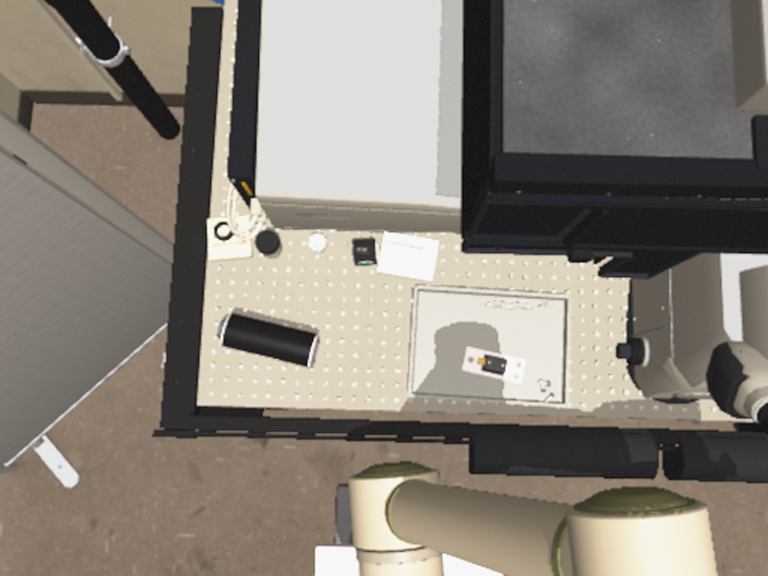

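View pics/side.png

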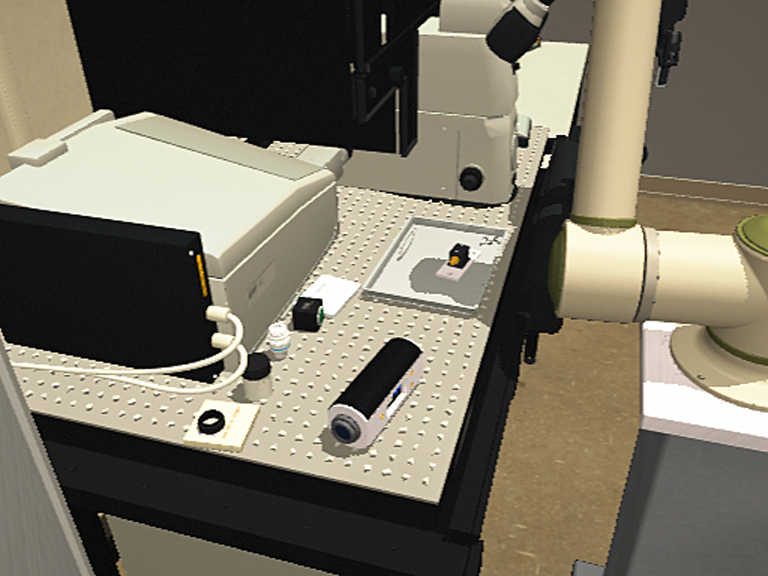

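The top view shows the tube with corners around (222,318)–(318,362), nose to the left, and the cover around (465–525, 345–383) with its socket to the left. The objective is at about (317,242), the canister at (267,242) and the filter cube at (363,250). The side view confirms that the service face looks towards the robot. I'll enlarge both.

```bash
python3 - <<'E'
from h import *
im=cv2.imread('pics/raw_top.png')
a=cv2.resize(im[200:250,140:220],None,fx=9,fy=9,interpolation=cv2.INTER_CUBIC)[:,:720]
b=cv2.resize(im[224:260,300:360],None,fx=12,fy=12,interpolation=cv2.INTER_CUBIC)[:,:720]
cv2.imwrite('pics/c1.png',cv2.resize(np.vstack([a,b]),None,fx=2/3,fy=2/3,interpolation=cv2.INTER_AREA))  # a scale 6, b scale 8 (starts row 300)
E
```

```text
(no output)
```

View pics/c1.png

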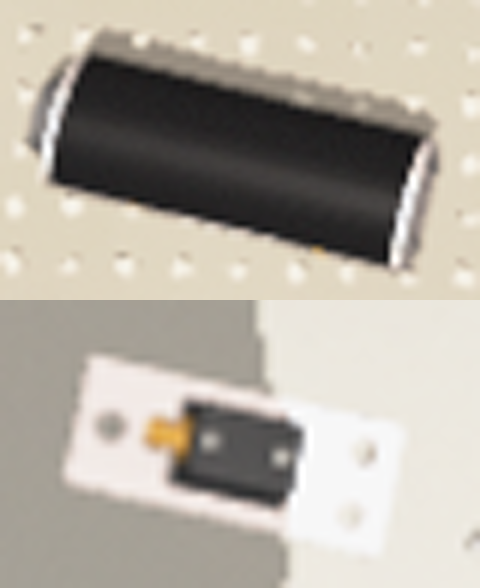

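```bash
python3 - <<'E'
from h import *
c=cam('top'); R=c[3][:3,:3]; print('cam',-R.T@c[3][:3,3])
T=lambda U,V:((U+.5)/6-.5+140,(V+.5)/6-.5+200)
B=lambda U,V:((U+.5)/8-.5+300,(V-300+.5)/8-.5+224)
np.set_printoptions(precision=4,suppress=True)
h2=ray(c,*B(110,427),.0085);a=ray(c,*B(365,452),.0085);b=ray(c,*B(349,515),.0085);print('holes',h2,a,b,np.linalg.norm(h2-(a+b)/2),np.linalg.norm(a-b))
d=h2-(a+b)/2; print('cover ctr',(h2+a+b)/3, (h2+(a+b)/2)/2,'yaw of +y',np.degrees(np.arctan2(d[1],d[0])))
UL,UR,LL,LR=[T(*p) for p in((92,58),(432,138),(50,182),(390,265))]
for n,p,z in(('UL',UL,.05),('UR',UR,.05),('LL',LL,.057),('LR',LR,.057),('i2',T(131,204),.045),('i0',T(318,250),.045)): print(n,ray(c,*p,z))
for n,p,z in(('obj',(317,242),.052),('can',(267,240),.056),('cube',(363,250),.03)):print(n,ray(c,p[0]/1.5,p[1]/1.5,z))
for p in((413,288),(567,295),(408,400),(565,403)):print('tray',ray(c,p[0]/1.5,p[1]/1.5,.017))
E
```

```text
cam [0.38277901 0.04641551 1.25173412]
holes [ 0.474  -0.0977  0.0085] [ 0.4682 -0.1813  0.0085] [ 0.4475 -0.176   0.0085] 0.08255434980798569 0.02137522590627456
cover ctr [ 0.4632 -0.1517  0.0085] [ 0.4659 -0.1382  0.0085] yaw of +y 78.74346569364317
UL [0.5366 0.315  0.05  ]
UR [0.5064 0.1676 0.05  ]
LL [0.4823 0.328  0.057 ]
LR [0.4515 0.1822 0.057 ]
i2 [0.4749 0.2955 0.045 ]
i0 [0.4577 0.2146 0.045 ]
obj [0.6665 0.175  0.052 ]
can [0.6667 0.2615 0.056 ]
cube [0.6595 0.0954 0.03  ]
tray [0.5961 0.0052 0.017 ]
tray [ 0.5913 -0.2663  0.017 ]
tray [0.3998 0.0094 0.017 ]
tray [ 0.4027 -0.2608  0.017 ]
```

Request:
carry_out --rows '[{"yaw": 0.133}, {"yaw": 0.133}, {"yaw": 0.133}, {"yaw": 0.133}, {"ty": -5}, {"ty": -5}, {"ty": -5}, {"ty": -5, "tx": 2}, {"ty": -4, "tx": 3}, {"ty": -4, "tx": 3}, {"ty": -4, "tx": 3}, {"ty": -5}]' --jaw -0.3

```text
validation failed for argument at $.ro...
```

Request:
carry_out --rows '[{"tx": 0, "ty": 0, "tz": 0, "yaw": 0.133}, {"tx": 0, "ty": 0, "tz": 0, "yaw": 0.133}, {"tx": 0, "ty": 0, "tz": 0, "yaw": 0.133}, {"tx": 0, "ty": 0, "tz": 0, "yaw": 0.133}, {"tx": 0, "ty": -5, "tz": 0, "yaw": 0}, {"tx": 0, "ty": -5, "tz": 0, "yaw": 0}, {"tx": 0, "ty": -5, "tz": 0, "yaw": 0}, {"tx": 2, "ty": -4, "tz": 0, "yaw": 0}, {"tx": 3, "ty": -4, "tz": 0, "yaw": 0}, {"tx": 3, "ty": -4, "tz": 0, "yaw": 0}, {"tx": 3, "ty": -4, "tz": 0, "yaw": 0}, {"tx": 0, "ty": -5, "tz": 0, "yaw": 0}]' --jaw -0.3

```text
time_s: 1.3
position: [0.3654, -0.1915, 0.2389]
tool_rot: [[0.972, -0.234, -0.001], [-0.234, -0.972, 0.009], [-0.003, -0.008, -1.0]]
ft_force: [0.5, 0.8, 0.7]
grip_width: 0.0556
```

Request:
carry_out --rows '[{"tx": 0, "ty": -5, "tz": 0, "yaw": -0.033}, {"tx": 0, "ty": -5, "tz": 0, "yaw": 0}, {"tx": 0, "ty": -5, "tz": 0, "yaw": 0}, {"tx": 0, "ty": -5, "tz": 0, "yaw": 0}, {"tx": -1, "ty": -5, "tz": 0, "yaw": 0}, {"tx": -1, "ty": -5, "tz": 0, "yaw": 0}, {"tx": -1, "ty": -5, "tz": 0, "yaw": 0}, {"tx": 0, "ty": -5, "tz": 0, "yaw": 0}, {"tx": 0, "ty": -5, "tz": 0, "yaw": 0}, {"tx": 0, "ty": 0, "tz": 0, "yaw": 0}]'

```text
time_s: 2.3
position: [0.4241, 0.2579, 0.2415]
tool_rot: [[0.981, -0.195, -0.003], [-0.195, -0.981, 0.01], [-0.005, -0.009, -1.0]]
ft_force: [-0.4, -0.7, -0.7]
grip_width: 0.0555
```

```bash
python3 - <<'E'
from h import *
o=env.observe(); print(o['position'],o['tool_rot'],o['grip_width'],o['time_s'])
c=snap('wrist','w1.png',None,1.5); np.save('w1.npy',c[3]); print(c[:3])
E
```

```text
[0.42405391 0.25786655 0.24145762] [[ 0.98070757 -0.19545343 -0.00325958]
 [-0.19541133 -0.98066761  0.01026912]
 [-0.0052037  -0.00943404 -0.99994196]] 0.05553516545259825 2.3
(np.float64(335.2938546676249), 251.53759320614748, 194.8841588066246)
```

View pics/w1.png

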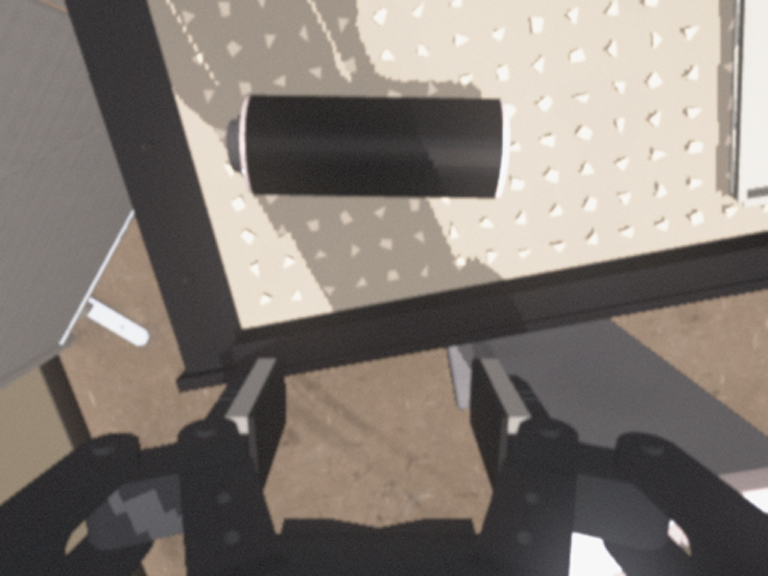

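The wrist view shows the tube nearly parallel to the tool y axis, spanning (245–500, 97–195), with the bench front edge at about row 320. I'll turn these into positions.

```bash
python3 - <<'E'
from h import *
np.set_printoptions(precision=4,suppress=True)
c=list(cam('wrist')); c[3]=np.load('w1.npy'); print(-c[3][:3,:3].T@c[3][:3,3])
r=lambda u,v,z:ray(c,(u+.5)/1.5-.5,(v+.5)/1.5-.5,z)
for n,p,z in(('UL',(250,97),.04),('UR',(500,100),.04),('LL',(252,194),.057),('LR',(496,197),.057),('edge',(245,328),0),('edge',(510,285),0),('low',(252,194),.013),('low',(496,197),.013),('rim bottom',(350,343),0)): print(n,r(*p,z))
E
```

```text
[0.4909 0.2427 0.372 ]
UL [0.5378 0.3174 0.04  ]
UR [0.5057 0.1661 0.04  ]
LL [0.4809 0.3272 0.057 ]
LR [0.4497 0.1798 0.057 ]
edge [0.3797 0.3752 0.    ]
edge [0.3744 0.1667 0.    ]
low [0.4795 0.339  0.013 ]
low [0.444 0.171 0.013]
rim bottom [0.3515 0.2967 0.    ]
```

Request:
carry_out --rows '[{"tx": 0, "ty": 0, "tz": 5, "yaw": 0}, {"tx": 0, "ty": 0, "tz": 5, "yaw": 0}, {"tx": 0, "ty": 0, "tz": 5, "yaw": 0}, {"tx": 0, "ty": 0, "tz": 4, "yaw": 0}, {"tx": 0, "ty": 0, "tz": 2, "yaw": 0}, {"tx": 0, "ty": 0, "tz": 1, "yaw": 0}, {"tx": 0, "ty": 0, "tz": 0, "yaw": 0}]'

```text
time_s: 3.05
position: [0.4244, 0.2518, 0.0175]
tool_rot: [[0.979, -0.202, -0.0], [-0.202, -0.979, 0.009], [-0.002, -0.008, -1.0]]
ft_force: [0.6, 0.7, 0.2]
grip_width: 0.0555
```

Request:
carry_out --rows '[{"tx": 1, "ty": -1, "tz": 0, "yaw": 0}, {"tx": 1, "ty": 0, "tz": 0, "yaw": 0}, {"tx": 0.3, "ty": 0, "tz": 0.2, "yaw": 0}, {"tx": 0, "ty": 0, "tz": 0, "yaw": 0}]'

```text
time_s: 3.45
position: [0.4517, 0.2555, 0.0192]
tool_rot: [[0.979, -0.203, 0.005], [-0.203, -0.979, 0.01], [0.003, -0.01, -1.0]]
ft_force: [-0.7, -0.3, 0.3]
grip_width: 0.0555
```

```bash
python3 - <<'E'
from h import *
c=cam('side'); P=(.46,.25,.03); u,v=map(int,proj(c,P)); print(u,v)
snap('side','s2.png',(u-80,v-70,u+80,v+50),5)
E
```

```text
266 265
```

View pics/s2.png

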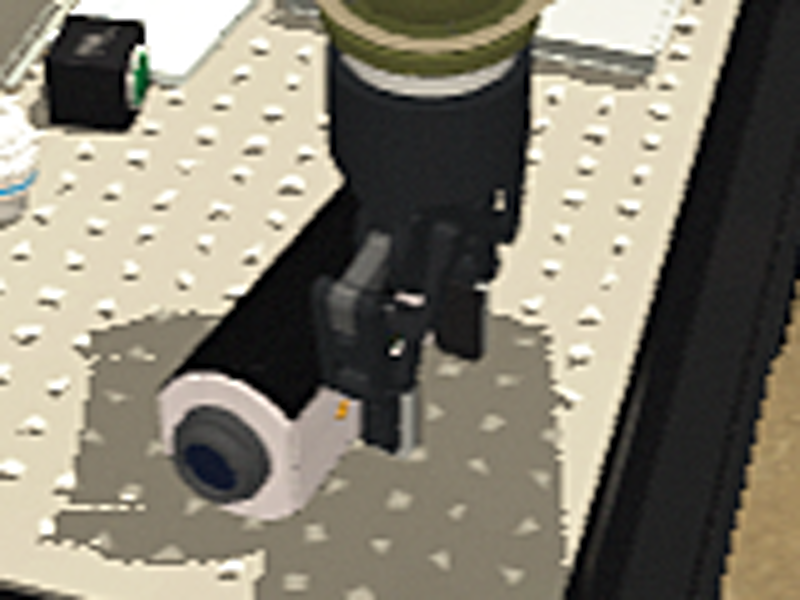

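The fingers stand just behind the face with tips low, and the body clears the tube. Now I start the roll.

Request:
carry_out --rows '[{"tx": 0.4, "ty": 0, "tz": 0, "yaw": 0}, {"tx": 0.3, "ty": 0, "tz": -0.3, "yaw": 0}, {"tx": 0.3, "ty": 0, "tz": -0.3, "yaw": 0}, {"tx": 0.3, "ty": 0, "tz": -0.3, "yaw": 0}, {"tx": 0.3, "ty": 0, "tz": -0.3, "yaw": 0}, {"tx": 0.3, "ty": 0, "tz": -0.3, "yaw": 0}, {"tx": 0, "ty": 0, "tz": 0, "yaw": 0}]'

```text
time_s: 4.2
position: [0.4692, 0.2513, 0.0367]
tool_rot: [[0.979, -0.203, 0.001], [-0.203, -0.979, 0.01], [-0.001, -0.01, -1.0]]
ft_force: [-3.0, 0.8, 2.2]
grip_width: 0.0559
```

```bash
python3 - <<'E'
from h import *
snap('side','s3.png',(186,195,346,315),5)
E
```

```text
(no output)
```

View pics/s3.png

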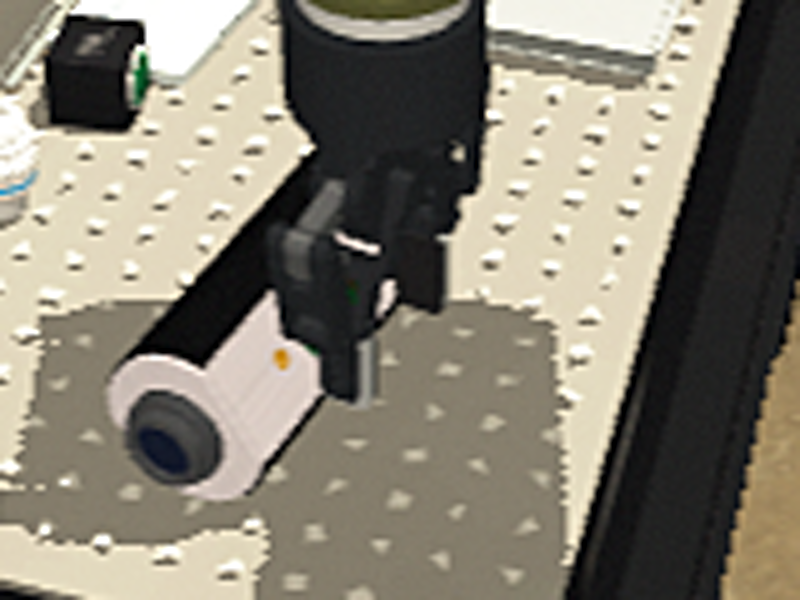

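It is rolling (face tilted about 25°). Continuing.

Request:
carry_out --rows '[{"tx": 0.3, "ty": 0, "tz": -0.25, "yaw": 0}, {"tx": 0.3, "ty": 0, "tz": -0.25, "yaw": 0}, {"tx": 0.3, "ty": 0, "tz": -0.25, "yaw": 0}, {"tx": 0.3, "ty": 0, "tz": -0.25, "yaw": 0}, {"tx": 0.3, "ty": 0, "tz": -0.25, "yaw": 0}, {"tx": 0, "ty": 0, "tz": 0, "yaw": 0}]'

```text
time_s: 4.85
position: [0.485, 0.248, 0.0504]
tool_rot: [[0.979, -0.203, 0.001], [-0.203, -0.979, 0.01], [-0.001, -0.01, -1.0]]
ft_force: [-3.8, 0.3, 4.8]
grip_width: 0.0557
```

```bash
python3 - <<'E'
from h import *
snap('side','s4.png',(186,195,346,315),4)
E
```

```text
(no output)
```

View pics/s4.png

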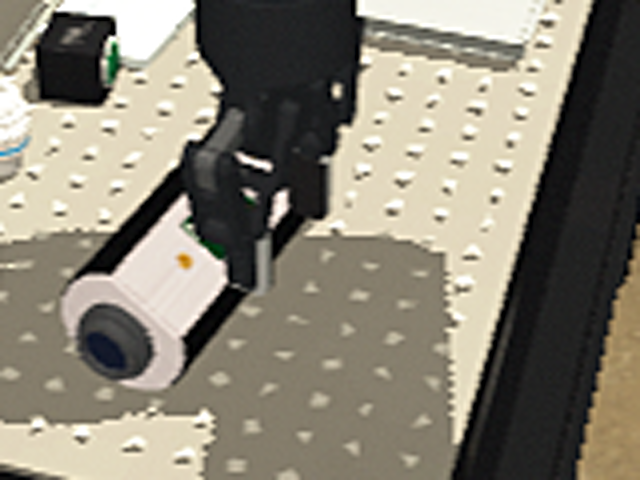

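About 48° has been reached, but the tip now presses down on the sloping face. I'll step back, go lower, and push on the round side.

Request:
carry_out --rows '[{"tx": -1.2, "ty": 0, "tz": -0.6, "yaw": 0}, {"tx": -1.3, "ty": 0, "tz": 0, "yaw": 0}, {"tx": 0, "ty": 0, "tz": 1.5, "yaw": 0}, {"tx": 0, "ty": 0, "tz": 1.5, "yaw": 0}, {"tx": 0, "ty": 0, "tz": 0.4, "yaw": 0}, {"tx": 0.8, "ty": 0, "tz": 0, "yaw": 0}, {"tx": 0, "ty": 0, "tz": 0, "yaw": 0}]'

```text
time_s: 5.6
position: [0.4644, 0.2527, 0.0222]
tool_rot: [[0.98, -0.201, 0.004], [-0.201, -0.98, 0.01], [0.002, -0.01, -1.0]]
ft_force: [0.4, 0.6, 0.2]
grip_width: 0.0554
```

```bash
python3 - <<'E'
from h import *
snap('side','s5.png',(186,195,346,315),4)
E
```

```text
(no output)
```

View pics/s5.png

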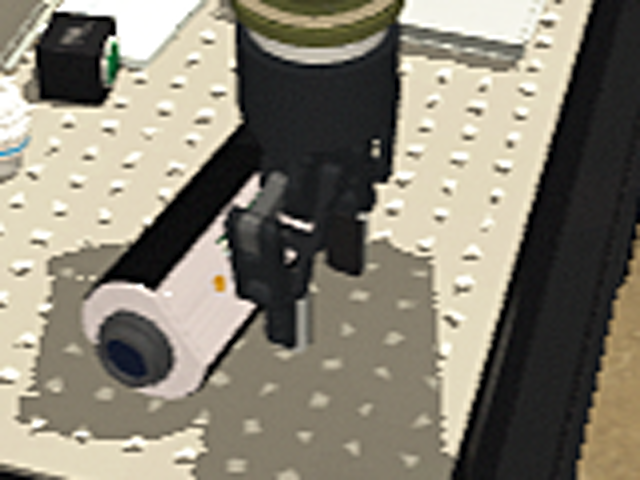

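```bash
python3 - <<'E'
from h import *
o=env.observe(); p=o['position'];R=o['tool_rot']; c=cam('side')
for tz in(-.005,0,.005,.011):
  q=[p+R@np.array([x,-.028,tz]) for x in(-.011,.011)]
  print(tz,q[0][2],[np.round((np.array(proj(c,a))-[186,195])*4) for a in q])
E
```

```text
-0.005 0.02748330826009996 [array([308., 330.]), array([268., 315.])]
0 0.022483568334510512 [array([308., 338.]), array([268., 323.])]
0.005 0.017483828408921064 [array([308., 345.]), array([268., 330.])]
0.011 0.011484140498213731 [array([308., 354.]), array([268., 340.])]
```

Request:
carry_out --rows '[{"tx": -0.3, "ty": 0, "tz": 0.3, "yaw": 0}, {"tx": 0, "ty": 0, "tz": 0.4, "yaw": 0}, {"tx": 0.3, "ty": 0, "tz": 0, "yaw": 0}, {"tx": 0.3, "ty": 0, "tz": -0.25, "yaw": 0}, {"tx": 0.3, "ty": 0, "tz": -0.3, "yaw": 0}, {"tx": 0.3, "ty": 0, "tz": -0.3, "yaw": 0}, {"tx": 0.3, "ty": 0, "tz": -0.3, "yaw": 0}, {"tx": 0.3, "ty": 0, "tz": -0.3, "yaw": 0}, {"tx": 0.3, "ty": 0, "tz": -0.3, "yaw": 0}, {"tx": 0.3, "ty": 0, "tz": -0.3, "yaw": 0}, {"tx": 0.3, "ty": 0, "tz": -0.3, "yaw": 0}, {"tx": 0, "ty": 0, "tz": 0, "yaw": 0}]'

```text
time_s: 6.85
position: [0.4904, 0.2472, 0.042]
tool_rot: [[0.979, -0.201, 0.007], [-0.201, -0.979, 0.01], [0.005, -0.012, -1.0]]
ft_force: [0.0, -0.7, 0.5]
grip_width: 0.0556
```

```bash
python3 - <<'E'
from h import *
snap('side','s6.png',(166,185,346,315),4)
E
```

```text
(no output)
```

View pics/s6.png

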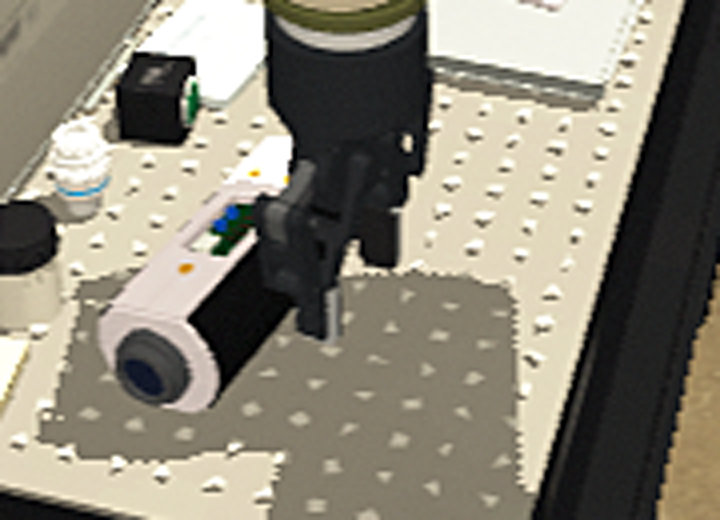

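The face now looks up, with all three inserts visible and force near zero. Backing off, rising, and measuring the inserts by colour from the wrist camera.

Request:
carry_out --rows '[{"tx": -2, "ty": 0, "tz": 0, "yaw": 0}, {"tx": -2, "ty": 0, "tz": 0, "yaw": 0}, {"tx": 0, "ty": 0, "tz": -5, "yaw": 0}, {"tx": 0, "ty": 0, "tz": -5, "yaw": 0}, {"tx": 0, "ty": 0, "tz": -4, "yaw": 0}, {"tx": 0, "ty": 0, "tz": 0, "yaw": 0}, {"tx": 0, "ty": 0, "tz": 0, "yaw": 0}]'

```text
time_s: 7.6
position: [0.4466, 0.2539, 0.1846]
tool_rot: [[0.98, -0.201, 0.001], [-0.201, -0.98, 0.009], [-0.001, -0.009, -1.0]]
ft_force: [0.6, 0.5, -0.2]
grip_width: 0.0557
```

```bash
cat >> h.py <<'E'
np.set_printoptions(precision=4,suppress=True)
def blobs(im,lo=(12,110,90),hi=(32,255,255),amin=5):
    m=cv2.inRange(cv2.cvtColor(im,cv2.COLOR_BGR2HSV),lo,hi)
    n,l,s,ct=cv2.connectedComponentsWithStats(m)
    return [(ct[i],s[i,4]) for i in range(1,n) if s[i,4]>=amin]
E
python3 - <<'E'
from h import *
o=env.observe(); print(o['position'],o['time_s'])
c=snap('wrist','w2.png',None,1.5); np.save('w2.npy',c[3])
for ct,a in blobs(cv2.imread('pics/raw_w2.png')): print(ct,a,ray(c,*ct,.059))
c=snap('top','t2.png')
for ct,a in blobs(cv2.imread('pics/raw_t2.png'),amin=2):
  p=ray(c,*ct,.059)
  if .3<p[0]<.7 and -.3<p[1]<.45: print('top',ct,a,p)
E
```

```text
[0.4466 0.2539 0.1846] 7.6
[306.3571  36.2381] 42 [0.5485 0.1946 0.059 ]
[190.3939  52.4394] 66 [0.5548 0.2769 0.059 ]
[305.1795  67.5128] 39 [0.5284 0.1986 0.059 ]
top [169.  201.5] 2 [0.5565 0.2781 0.059 ]
top [321.3  240.35] 20 [ 0.4685 -0.1119  0.059 ]
```

View pics/w2.png

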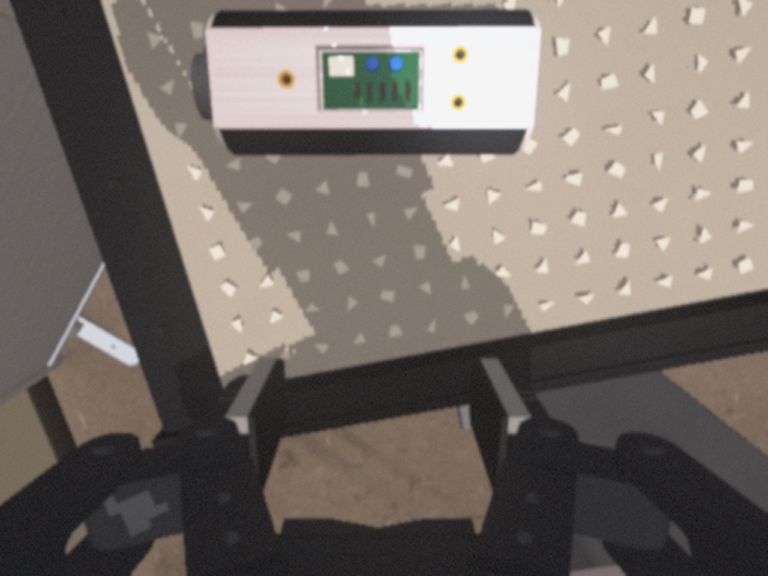

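The tube stands on its foot: inserts at wrist pixels (190,52), (305,68) and (306,36), with spacings 20.5 and 81.9 mm. Next, the cover.

Request:
carry_out --rows '[{"tx": 1.2, "ty": 4.8, "tz": 0, "yaw": 0}, {"tx": 1.2, "ty": 4.8, "tz": 0, "yaw": 0}, {"tx": 1.2, "ty": 4.8, "tz": 0, "yaw": 0}, {"tx": 1.2, "ty": 4.8, "tz": 0, "yaw": 0}, {"tx": 1.2, "ty": 4.8, "tz": 0, "yaw": 0}, {"tx": 1.2, "ty": 4.8, "tz": 0, "yaw": 0}, {"tx": 1.2, "ty": 4.8, "tz": 0, "yaw": 0}, {"tx": 1.2, "ty": 4.0, "tz": 0, "yaw": 0}, {"tx": 0, "ty": 0, "tz": 0, "yaw": -0.145}, {"tx": 0, "ty": 0, "tz": 0, "yaw": -0.145}, {"tx": 0, "ty": 0, "tz": 0, "yaw": -0.145}, {"tx": 0, "ty": 0, "tz": 0, "yaw": -0.145}]' --jaw -1

```text
time_s: 8.9
position: [0.46, -0.1437, 0.1617]
tool_rot: [[0.922, 0.387, -0.032], [0.388, -0.922, 0.02], [-0.021, -0.031, -0.999]]
ft_force: [0.0, 0.0, -0.5]
grip_width: 0.0852
```

Request:
carry_out --rows '[{"tx": 0, "ty": 0, "tz": 0, "yaw": -0.145}, {"tx": 0, "ty": 0, "tz": 0, "yaw": -0.145}, {"tx": 0, "ty": 0, "tz": 0, "yaw": -0.145}, {"tx": 0, "ty": 0, "tz": 0, "yaw": -0.145}, {"tx": 0, "ty": 0, "tz": 0, "yaw": -0.145}, {"tx": 0, "ty": 0, "tz": 0, "yaw": -0.145}, {"tx": 0, "ty": 0, "tz": 0, "yaw": -0.1}, {"tx": 0, "ty": 0, "tz": 0, "yaw": 0}]'

```text
time_s: 9.7
position: [0.4556, -0.1416, 0.1491]
tool_rot: [[0.166, 0.985, -0.054], [0.986, -0.164, 0.034], [0.024, -0.059, -0.998]]
ft_force: [-0.7, 0.1, -0.6]
grip_width: 0.0852
```

```bash
python3 - <<'E'
from h import *
o=env.observe(); print(o['position'],o['tool_rot'],o['time_s'],o['q'])
c=snap('wrist','w3.png',None,1.5); np.save('w3.npy',c[3]); print(-c[3][:3,:3].T@c[3][:3,3])
E
```

```text
[ 0.4556 -0.1416  0.1491] [[ 0.166   0.9847 -0.0538]
 [ 0.9858 -0.1643  0.0338]
 [ 0.0244 -0.0586 -0.998 ]] 9.7 [-31.5411  21.5763  91.9583   0.0398  70.1075 -22.0407]
[ 0.4736 -0.0794  0.2814]
```

View pics/w3.png

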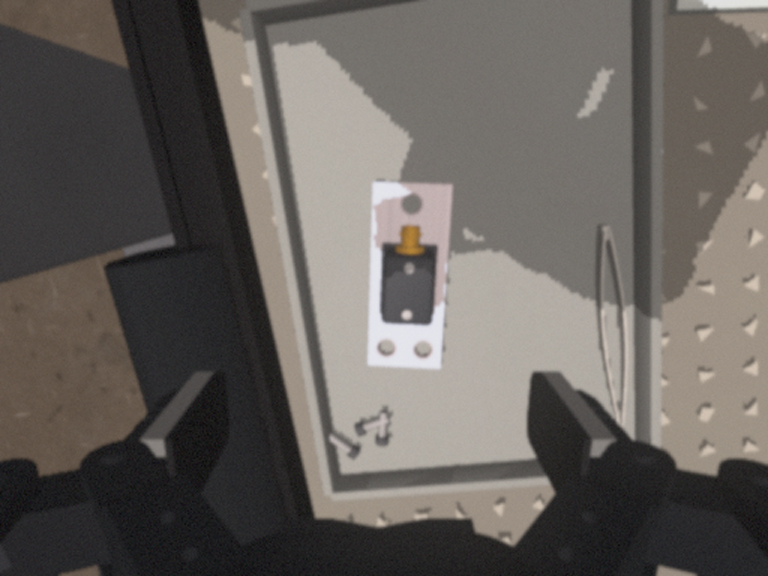

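The cover is clear and centred at about (410,280), but the tool has picked up about 3.5° of tilt during the fast moves. I'll test which motions change the tilt.

Request:
carry_out --rows '[{"tx": 0, "ty": 0, "tz": 0, "yaw": 0}, {"tx": 0, "ty": 0, "tz": 0, "yaw": 0}]'

```text
time_s: 9.95
position: [0.4552, -0.1414, 0.1479]
tool_rot: [[0.173, 0.983, -0.056], [0.985, -0.171, 0.035], [0.025, -0.061, -0.998]]
ft_force: [0.0, 0.4, -0.1]
grip_width: 0.0854
```

Request:
carry_out --rows '[{"tx": 0, "ty": -4, "tz": 0, "yaw": 0}, {"tx": 0, "ty": 0, "tz": 0, "yaw": 0}, {"tx": 0, "ty": 0, "tz": 0, "yaw": 0}]'

```text
time_s: 10.25
position: [0.4145, -0.1342, 0.1496]
tool_rot: [[0.177, 0.983, -0.057], [0.984, -0.175, 0.036], [0.025, -0.063, -0.998]]
ft_force: [0.1, -0.1, -0.6]
grip_width: 0.0854
```

Request:
carry_out --rows '[{"tx": 0, "ty": 1, "tz": 0, "yaw": 0}, {"tx": 0, "ty": 1, "tz": 0, "yaw": 0}, {"tx": 0, "ty": 1, "tz": 0, "yaw": 0}, {"tx": 0, "ty": 1, "tz": 0, "yaw": 0}, {"tx": 0, "ty": 0, "tz": 0, "yaw": 0}, {"tx": 0, "ty": 0, "tz": 0, "yaw": 0}]'

```text
time_s: 10.85
position: [0.4602, -0.1426, 0.1464]
tool_rot: [[0.178, 0.983, -0.056], [0.984, -0.176, 0.035], [0.025, -0.061, -0.998]]
ft_force: [-0.6, 0.5, 0.5]
grip_width: 0.0855
```

Request:
carry_out --rows '[{"tx": 0, "ty": 0, "tz": 0, "yaw": 0.1}, {"tx": 0, "ty": 0, "tz": 0, "yaw": 0.1}, {"tx": 0, "ty": 0, "tz": 0, "yaw": 0.1}, {"tx": 0, "ty": 0, "tz": 0, "yaw": 0}, {"tx": 0, "ty": 0, "tz": 0, "yaw": 0}]'

```text
time_s: 11.35
position: [0.4594, -0.1422, 0.1462]
tool_rot: [[0.467, 0.882, -0.057], [0.884, -0.466, 0.036], [0.005, -0.067, -0.998]]
ft_force: [-0.5, 0.6, -0.3]
grip_width: 0.0852
```

Request:
carry_out --rows '[{"tx": 0, "ty": 0, "tz": 0, "yaw": 0.145}, {"tx": 0, "ty": 0, "tz": 0, "yaw": 0.145}, {"tx": 0, "ty": 0, "tz": 0, "yaw": 0.145}, {"tx": 0, "ty": 0, "tz": 0, "yaw": 0.145}, {"tx": 0, "ty": 0, "tz": 0, "yaw": 0.145}, {"tx": 0, "ty": 0, "tz": 0, "yaw": 0}, {"tx": 0, "ty": 0, "tz": 0, "yaw": 0}]'

```text
time_s: 12.05
position: [0.4587, -0.142, 0.1464]
tool_rot: [[0.938, 0.343, -0.057], [0.345, -0.938, 0.036], [-0.042, -0.053, -0.998]]
ft_force: [0.1, -0.4, -0.4]
grip_width: 0.0852
```

Request:
carry_out --rows '[{"tx": 0, "ty": 0, "tz": 0, "yaw": -0.145}, {"tx": 0, "ty": 0, "tz": 0, "yaw": -0.145}, {"tx": 0, "ty": 0, "tz": 0, "yaw": -0.145}, {"tx": 0, "ty": 0, "tz": 0, "yaw": -0.145}, {"tx": 0, "ty": 0, "tz": 0, "yaw": -0.145}, {"tx": 0, "ty": 0, "tz": 0, "yaw": 0}, {"tx": 0, "ty": 0, "tz": 0, "yaw": 0}]'

```text
time_s: 12.75
position: [0.4585, -0.1419, 0.1464]
tool_rot: [[0.443, 0.895, -0.057], [0.896, -0.442, 0.036], [0.007, -0.067, -0.998]]
ft_force: [-0.9, -0.2, -0.8]
grip_width: 0.0853
```

Request:
carry_out --rows '[{"tx": 5, "ty": 0, "tz": 0, "yaw": 0}, {"tx": 5, "ty": 0, "tz": 0, "yaw": 0}, {"tx": 0, "ty": 0, "tz": 0, "yaw": 0}, {"tx": 0, "ty": 0, "tz": 0, "yaw": 0}]'

```text
time_s: 13.15
position: [0.5046, -0.0507, 0.1471]
tool_rot: [[0.452, 0.89, -0.057], [0.892, -0.45, 0.035], [0.006, -0.067, -0.998]]
ft_force: [-0.6, -1.3, -0.0]
grip_width: 0.0853
```

Request:
carry_out --rows '[{"tx": -5, "ty": 0, "tz": 0, "yaw": 0}, {"tx": -5, "ty": 0, "tz": 0, "yaw": 0}, {"tx": 0, "ty": 0, "tz": 0, "yaw": 0}, {"tx": 0, "ty": 0, "tz": 0, "yaw": 0}]'

```text
time_s: 13.55
position: [0.4571, -0.1443, 0.1464]
tool_rot: [[0.455, 0.889, -0.056], [0.891, -0.453, 0.035], [0.006, -0.066, -0.998]]
ft_force: [0.1, -0.6, -0.3]
grip_width: 0.0853
```

Request:
carry_out --rows '[{"tx": 0, "ty": 0, "tz": 0, "yaw": -0.1}, {"tx": 0, "ty": 0, "tz": 0, "yaw": -0.1}, {"tx": 0, "ty": 0, "tz": 0, "yaw": -0.1}, {"tx": 0, "ty": 0, "tz": 0, "yaw": 0}, {"tx": 5, "ty": 0, "tz": 0, "yaw": 0}, {"tx": 5, "ty": 0, "tz": 0, "yaw": 0}, {"tx": 5, "ty": 0, "tz": 0, "yaw": 0}, {"tx": 5, "ty": 0, "tz": 0, "yaw": 0}, {"tx": 5, "ty": 0, "tz": 0, "yaw": 0}]'

```text
time_s: 14.45
position: [0.5012, 0.1012, 0.1528]
tool_rot: [[0.19, 0.98, -0.054], [0.981, -0.188, 0.034], [0.024, -0.06, -0.998]]
ft_force: [0.6, 0.3, 0.7]
grip_width: 0.085
```

Request:
carry_out --rows '[{"tx": 0, "ty": 0, "tz": 0, "yaw": 0.145}, {"tx": 0, "ty": 0, "tz": 0, "yaw": 0.145}, {"tx": 0, "ty": 0, "tz": 0, "yaw": 0.145}, {"tx": 0, "ty": 0, "tz": 0, "yaw": 0.145}, {"tx": 0, "ty": 0, "tz": 0, "yaw": 0}]'

```text
time_s: 14.95
position: [0.5006, 0.1107, 0.1527]
tool_rot: [[0.711, 0.701, -0.055], [0.703, -0.71, 0.035], [-0.014, -0.063, -0.998]]
ft_force: [0.0, -0.2, 0.4]
grip_width: 0.0855
```

The tilt is steady: it does not grow in gentle moves, and 3.5° about the cover's y axis is well within tolerance. I'll continue with gentle moves and compute the cover pose from the last wrist picture.

```bash
python3 - <<'E'
from h import *
c=list(cam('wrist')); c[3]=np.load('w3.npy')
r=lambda u,v,z:ray(c,(u+.5)/1.5-.5,(v+.5)/1.5-.5,z)
h2,a,b=r(411,203,.0085),r(387,347,.0085),r(424,349,.0085)
m=(a+b)/2; d=h2-m; print(h2,a,b,np.linalg.norm(d),np.linalg.norm(a-b),'ctr',(h2+m)/2,np.degrees(np.arctan2(d[1],d[0])))
k=[r(*p,.038) for p in((383,244),(437,246),(433,324),(382,321))]; print('block',np.mean(k,0),np.linalg.norm(k[0]-k[1]),np.linalg.norm(k[1]-k[2]))
o=env.observe(); R=o['tool_rot']; p=o['position']; T=np.r_[((h2+m)/2)[:2],.146]
print('delta tool cm',R.T@(T-p)*100, np.degrees(np.arctan2(R[1,1],R[0,1])))
E
```

```text
[ 0.4725 -0.0987  0.0085] [ 0.4467 -0.1774  0.0085] [ 0.4675 -0.1817  0.0085] 0.08225186976298832 0.021251962108404243 ctr [ 0.4648 -0.1391  0.0085] 79.24689806137782
block [ 0.4655 -0.1359  0.038 ] 0.02623998796431981 0.039675834891716326
delta tool cm [-20.0999  15.2807  -0.0129] -45.38669279361771
```

Request:
carry_out --rows '[{"tx": -2.5, "ty": 1.9, "tz": 0, "yaw": 0}, {"tx": -2.5, "ty": 1.9, "tz": 0, "yaw": 0}, {"tx": -2.5, "ty": 1.9, "tz": 0, "yaw": 0}, {"tx": -2.5, "ty": 1.9, "tz": 0, "yaw": 0}, {"tx": -2.5, "ty": 1.9, "tz": 0, "yaw": 0}, {"tx": -2.5, "ty": 1.9, "tz": 0, "yaw": 0}, {"tx": -2.5, "ty": 1.9, "tz": 0, "yaw": 0}, {"tx": 0, "ty": 0, "tz": 0, "yaw": 0}]'

```text
time_s: 15.75
position: [0.4703, -0.1131, 0.1466]
tool_rot: [[0.696, 0.716, -0.053], [0.718, -0.695, 0.035], [-0.012, -0.062, -0.998]]
ft_force: [0.2, -1.0, -0.4]
grip_width: 0.0852
```

Request:
carry_out --rows '[{"tx": 0, "ty": 0, "tz": 0, "yaw": -0.1}, {"tx": 0, "ty": 0, "tz": 0, "yaw": -0.1}, {"tx": 0, "ty": 0, "tz": 0, "yaw": -0.1}, {"tx": 0, "ty": 0, "tz": 0, "yaw": -0.1}, {"tx": 0, "ty": 0, "tz": 0, "yaw": -0.1}, {"tx": 0, "ty": 0, "tz": 0, "yaw": -0.1}, {"tx": 0, "ty": 0, "tz": 0, "yaw": 0}, {"tx": 0, "ty": 0, "tz": 0, "yaw": 0}]'

```text
time_s: 16.55
position: [0.4704, -0.1082, 0.1467]
tool_rot: [[0.135, 0.989, -0.054], [0.99, -0.133, 0.037], [0.029, -0.058, -0.998]]
ft_force: [0.0, -0.7, 0.3]
grip_width: 0.0858
```

```bash
cat >> h.py <<'E'
def delta(T):
    o=env.observe(); R=o['tool_rot']; p=o['position']
    print(o['time_s'],p,'z',R[:,2],'grip',o['grip_width'],'F',o['ft_force'],'\ndelta cm',R.T@(np.array(T)-p)*100,'yang',np.degrees(np.arctan2(R[1,1],R[0,1])))
E
python3 -c "
from h import *
delta([.4652,-.138,.060])"
```

```text
16.55 [ 0.4704 -0.1082  0.1467] z [-0.0537  0.0367 -0.9979] grip 0.0858027654650433 F [ 0.0354 -0.6761  0.2603] 
delta cm [-3.27    0.3832  8.5661] yang -7.659976414751798
```

Request:
carry_out --rows '[{"tx": 0, "ty": 0, "tz": 0, "yaw": 0.058}, {"tx": 0, "ty": 0, "tz": 0, "yaw": 0}, {"tx": -1.5, "ty": 0.2, "tz": 2, "yaw": 0}, {"tx": -1.5, "ty": 0.2, "tz": 2, "yaw": 0}, {"tx": 0, "ty": 0, "tz": 2, "yaw": 0}, {"tx": 0, "ty": 0, "tz": 1.5, "yaw": 0}, {"tx": 0, "ty": 0, "tz": 0, "yaw": 0}, {"tx": 0, "ty": 0, "tz": 0, "yaw": 0}]'

```text
time_s: 17.35
position: [0.4655, -0.1354, 0.0695]
tool_rot: [[0.193, 0.98, -0.051], [0.981, -0.192, 0.036], [0.025, -0.057, -0.998]]
ft_force: [0.6, 0.2, 0.2]
grip_width: 0.0854
```

```bash
python3 -c "
from h import *
delta([.4652,-.138,.028])"
```

```text
17.35 [ 0.4655 -0.1354  0.0695] z [-0.0508  0.0356 -0.9981] grip 0.08540882576878177 F [0.563  0.2275 0.1636] 
delta cm [-0.3692  0.2548  4.1366] yang -11.06721090357617
```

Request:
carry_out --rows '[{"tx": -0.3, "ty": 0.2, "tz": 0, "yaw": 0}, {"tx": 0, "ty": 0, "tz": 0, "yaw": 0}, {"tx": 0, "ty": 0, "tz": 1, "yaw": 0}, {"tx": 0, "ty": 0, "tz": 1, "yaw": 0}, {"tx": 0, "ty": 0, "tz": 1, "yaw": 0}, {"tx": 0, "ty": 0, "tz": 0.7, "yaw": 0}, {"tx": 0, "ty": 0, "tz": 0, "yaw": 0}, {"tx": 0, "ty": 0, "tz": 0, "yaw": 0}]' --jaw -0.35

```text
time_s: 18.15
position: [0.4659, -0.1376, 0.0308]
tool_rot: [[0.192, 0.98, -0.048], [0.981, -0.191, 0.034], [0.024, -0.054, -0.998]]
ft_force: [0.5, -0.2, -0.0]
grip_width: 0.0577
```

```bash
python3 -c "
from h import *
delta([.4652,-.138,.028])"
```

```text
18.15 [ 0.4659 -0.1376  0.0308] z [-0.0483  0.0341 -0.9982] grip 0.05771925209343903 F [ 0.5084 -0.2339 -0.0314] 
delta cm [-0.0577 -0.0474  0.2816] yang -11.024404720111134
```

Request:
carry_out --rows '[{"tx": 0, "ty": 0, "tz": 0.2, "yaw": 0}, {"tx": 0, "ty": 0, "tz": 0, "yaw": 0}, {"tx": 0, "ty": 0, "tz": 0, "yaw": 0}, {"tx": 0, "ty": 0, "tz": 0, "yaw": 0}, {"tx": 0, "ty": 0, "tz": 0, "yaw": 0}, {"tx": 0, "ty": 0, "tz": 0, "yaw": 0}, {"tx": 0, "ty": 0, "tz": 0, "yaw": 0}, {"tx": 0, "ty": 0, "tz": 0, "yaw": 0}]' --jaw 1 --squeeze 50

```text
time_s: 18.95
position: [0.4662, -0.1377, 0.0296]
tool_rot: [[0.192, 0.98, -0.047], [0.981, -0.191, 0.033], [0.024, -0.052, -0.998]]
ft_force: [0.1, -0.1, -1.4]
grip_width: 0.0251
```

Request:
carry_out --rows '[{"tx": 0, "ty": 0, "tz": -0.5, "yaw": 0}, {"tx": 0, "ty": 0, "tz": -1, "yaw": 0}, {"tx": 0, "ty": 0, "tz": -2, "yaw": 0}, {"tx": 0, "ty": 0, "tz": -3, "yaw": 0}, {"tx": 0, "ty": 0, "tz": -3, "yaw": 0}, {"tx": 0, "ty": 0, "tz": -2, "yaw": 0}, {"tx": 0, "ty": 0, "tz": 0, "yaw": 0}, {"tx": 0, "ty": 0, "tz": 0, "yaw": 0}]'

```text
time_s: 19.75
position: [0.4715, -0.1415, 0.1526]
tool_rot: [[0.192, 0.98, -0.046], [0.981, -0.191, 0.033], [0.023, -0.051, -0.998]]
ft_force: [-0.4, -0.1, -1.3]
grip_width: 0.0246
```

```bash
python3 - <<'E'
from h import *
delta([.5466,.2368,.17])
c=snap('wrist','w4.png',None,1.5); np.save('w4.npy',c[3])
for a in [(-.0105,-.041),(.0105,-.041),(0,.041)]:pass
print(env.observe()['tool_rot'].T@(-c[3][:3,:3].T@c[3][:3,3]-env.observe()['position']))
E
```

```text
19.75 [ 0.4715 -0.1415  0.1526] z [-0.0456  0.0325 -0.9984] grip 0.024552210056055394 F [-0.3618 -0.1326 -1.3199] 
delta cm [38.6015  0.0509 -0.8469] yang -11.024179625775533
[ 0.0675 -0.0003 -0.1311]
```

View pics/w4.png

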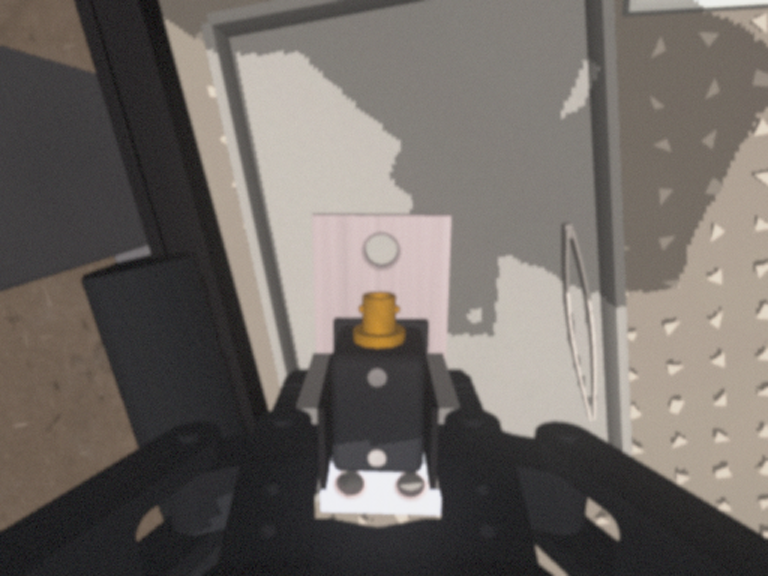

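The cover is held (opening 24.6 mm) with all three holes visible: hole2 (381,249), hole0 (350,483), hole1 (411,484). I'll solve the cover's pose in the tool frame and move to just short of the tube.

```bash
cat > pnp.py <<'E'
from h import *
f,cx,cy,V=cam('wrist'); V=np.load('w4.npy')
K=np.array([[f,0,cx],[0,f,cy],[0,0,1]])
X=np.array([[0,41,5],[-10.5,-41,5],[10.5,-41,5],[-21,52,5],[21,52,5],[-21,-52,5],[21,-52,5]])/1e3
U=np.array([(381,249),(350,483),(410.5,484),(313,214),(451,215),(318,514),(441,517)],float); U=(U+.5)/1.5-.5
def solve(): 
    ok,rv,tv=cv2.solvePnP(X,U,K,None); e=cv2.projectPoints(X,rv,tv,K,None)[0][:,0]-U
    R=np.diag([1,-1,-1])@cv2.Rodrigues(rv)[0]; t=np.diag([1,-1,-1])@tv[:,0]
    return R,t,e   # cover->camera(gl)
E
python3 - <<'E'
from pnp import *
Rc,tc,e=solve(); print('resid',e)
Rw=V[:3,:3].T@Rc; tw=V[:3,:3].T@(tc-V[:3,3])
o=env.observe(); R=o['tool_rot']; p=o['position']
Rt=R.T@Rw; tt=R.T@(tw-p); np.savez('grasp.npz',Rt=Rt,tt=tt)
print('cover world',tw,'\n',Rw,'\nin tool',tt,'\n',Rt)
E
```

```text
resid [[ 0.2656  0.2369]
 [-0.3386  1.3679]
 [-0.1826  1.5558]
 [ 0.4205 -0.4822]
 [-0.5736 -0.5424]
 [ 1.2385 -0.934 ]
 [-0.8238 -1.1267]]
cover world [ 0.4707 -0.1436  0.1263] 
 [[ 0.9806  0.194   0.0293]
 [-0.195   0.9801  0.036 ]
 [-0.0218 -0.041   0.9989]] 
in tool [-0.0028  0.001   0.0262] 
 [[-0.0033  0.9979  0.0642]
 [ 0.9996  0.0052 -0.0292]
 [-0.0295  0.064  -0.9975]]
```

Request:
carry_out --rows '[{"tx": 3, "ty": 0, "tz": 0, "yaw": 0}, {"tx": 3, "ty": 0, "tz": 0, "yaw": 0}, {"tx": 3, "ty": 0, "tz": 0, "yaw": 0}, {"tx": 3, "ty": 0, "tz": 0, "yaw": 0}, {"tx": 3, "ty": 0, "tz": 0, "yaw": 0}, {"tx": 3, "ty": 0, "tz": 0, "yaw": 0}, {"tx": 2, "ty": 0, "tz": 0, "yaw": 0}, {"tx": 1, "ty": 0, "tz": 0, "yaw": 0}, {"tx": 0, "ty": 0, "tz": 0, "yaw": 0}, {"tx": 0, "ty": 0, "tz": 0, "yaw": 0}, {"tx": 0, "ty": 0, "tz": 0, "yaw": 0}]'

```text
time_s: 20.9
position: [0.5088, 0.071, 0.1467]
tool_rot: [[0.196, 0.978, -0.066], [0.98, -0.194, 0.037], [0.023, -0.072, -0.997]]
ft_force: [0.2, -0.4, -0.4]
grip_width: 0.0252
```

```bash
python3 - <<'E'
from h import *
delta([.5466,.2368,.15])
c=snap('wrist','w5.png'); np.save('w5.npy',c[3])
for ct,a in blobs(cv2.imread('pics/raw_w5.png')): print(ct,a,ray(c,*ct,.059))
E
```

```text
20.9 [0.5088 0.071  0.1467] z [-0.0664  0.0367 -0.9971] grip 0.02520168786458949 F [ 0.1966 -0.3539 -0.3837] 
delta cm [16.9995  0.4544  0.0297] yang -11.22648216366093
[252.5     1.375] 32 [0.5277 0.1965 0.059 ]
[288.1786   1.1429] 28 [0.5482 0.1921 0.059 ]
[252.2732 215.212 ] 948 [0.5018 0.0665 0.059 ]
```

Request:
carry_out --rows '[{"tx": 1.5, "ty": 0.1, "tz": 0, "yaw": 0}, {"tx": 2.5, "ty": 0.1, "tz": 0, "yaw": 0}, {"tx": 2.5, "ty": 0.1, "tz": 0, "yaw": 0}, {"tx": 2.5, "ty": 0.1, "tz": 0, "yaw": 0}, {"tx": 2.5, "ty": 0.1, "tz": 0, "yaw": 0}, {"tx": 2.5, "ty": 0.1, "tz": 0, "yaw": 0}, {"tx": 1.5, "ty": 0.1, "tz": 0, "yaw": 0}, {"tx": 0.7, "ty": 0, "tz": 0, "yaw": 0}, {"tx": 0, "ty": 0, "tz": 0, "yaw": 0}, {"tx": 0, "ty": 0, "tz": 0, "yaw": 0}, {"tx": 0, "ty": 0, "tz": 0, "yaw": 0}]'

```text
time_s: 22.05
position: [0.5506, 0.2336, 0.1502]
tool_rot: [[0.205, 0.977, -0.066], [0.979, -0.203, 0.037], [0.023, -0.072, -0.997]]
ft_force: [0.6, -0.0, -2.4]
grip_width: 0.0252
```

```bash
python3 - <<'E'
from h import *
delta([.5480,.2379,.125])
E
```

```text
22.05 [0.5506 0.2336 0.1502] z [-0.0658  0.0372 -0.9971] grip 0.025213377672962556 F [ 0.5823 -0.0284 -2.3606] 
delta cm [ 0.3114 -0.1579  2.5484] yang -11.728326160636795
```

Request:
carry_out --rows '[{"tx": 0.15, "ty": -0.1, "tz": 0, "yaw": -0.007}, {"tx": 0.15, "ty": -0.05, "tz": 0, "yaw": 0}, {"tx": 0, "ty": 0, "tz": 1, "yaw": 0}, {"tx": 0, "ty": 0, "tz": 1, "yaw": 0}, {"tx": 0, "ty": 0, "tz": 1, "yaw": 0}, {"tx": 0, "ty": 0, "tz": 0.8, "yaw": 0}, {"tx": 0, "ty": 0, "tz": 0, "yaw": 0}, {"tx": 0, "ty": 0, "tz": 0, "yaw": 0}]'

```text
time_s: 22.85
position: [0.5464, 0.2366, 0.1081]
tool_rot: [[0.2, 0.977, -0.068], [0.98, -0.198, 0.037], [0.022, -0.074, -0.997]]
ft_force: [0.3, 0.3, -0.4]
grip_width: 0.0253
```

```bash
python3 - <<'E'
from h import *
delta([.5480,.2379,.105])
c=snap('wrist','w6.png'); np.save('w6.npy',c[3])
im=cv2.imread('pics/raw_w6.png'); im0=cv2.imread('pics/raw_w4.png')
for ct,a in blobs(im,amin=2): print(ct,a,ray(c,*ct,.059))
# cover moved in wrist image? template of block/socket/edges
def shift(a,b,box):
    x0,y0,x1,y1=box; t=cv2.cvtColor(a,6)[y0:y1,x0:x1]; s=cv2.cvtColor(b,6)[y0-8:y1+8,x0-8:x1+8]
    r=cv2.matchTemplate(s,t,cv2.TM_CCOEFF_NORMED); _,v,_,l=cv2.minMaxLoc(r); return v,l[0]-8,l[1]-8
print(shift(im0,im,(232,190,275,232)))
hs=cv2.cvtColor(im,cv2.COLOR_BGR2HSV)
g=cv2.cvtColor(im,6)
print(g[150:182:2,238:272:2])
E
```

```text
22.85 [0.5464 0.2366 0.1081] z [-0.0681  0.0365 -0.997 ] grip 0.025322846812673945 F [ 0.3152  0.3029 -0.4184] 
delta cm [0.1551 0.1564 0.3072] yang -11.443864127748016
[256.8889 158.6111] 18 [0.5532 0.2747 0.059 ]
[252.3361 215.2105] 955 [0.5444 0.2436 0.059 ]
(0.9986754655838013, 0, 0)
[[201 196 197 197 199 198 197 192 195 197 196 197 195 198 198 197 199]
 [197 195 198 197 198 200 195 190 196 198 195 196 195 196 197 198 200]
 [193 195 199 196 197 196 181 176 179 183 189 194 195 197 198 198 198]
 [198 194 196 197 184 171 162 162 152 145 149 171 188 196 195 197 198]
 [196 196 196 181 166 180 189 188 161 138 127 145 164 189 198 195 198]
 [196 195 185 166 185 198 195 197 186 166 152 154 158 170 193 196 197]
 [197 190 174 171 198 201 195 197 197 194 187 185 184 164 184 193 196]
 [195 189 161 177 198 198 194 198 199 197 195 194 191 175 171 195 197]
 [196 186 154 176 198 197 194 196 197 197 195 193 190 178 167 191 195]
 [196 185 157 163 197 198 192 198 197 195 196 195 190 168 164 192 200]
 [195 189 164 142 189 197 195 197 195 196 197 194 180 150 171 193 195]
 [194 191 177 149 164 190 194 195 196 197 195 188 158 155 183 196 195]
 [197 193 185 163 145 155 180 191 194 189 181 153 148 169 193 196 198]
 [194 193 193 186 164 150 143 150 154 147 142 147 164 191 194 193 194]
 [193 196 195 193 185 173 160 151 148 155 163 173 189 195 195 193 196]
 [193 192 193 196 191 192 185 179 178 184 186 188 189 196 194 191 194]]
```

```bash
cat > chk.py <<'E'
from h import *
def chk(c,zu,hp=((254.0,166.8),(232.8,321.8),(273.2,322.3))):
    # zu = underside height ; hole centre seen at top surface zu+.005
    th=dict(t2=(.5548,.2769),t0=(.5284,.1986),t1=(.5485,.1946))
    for (n,t),h in zip(th.items(),hp):
        w=ray(c,*h,zu+.005); print(n,'hole',w[:2],'need move mm',(np.array(t)-w[:2])*1e3,'thread px pred',proj(c,(*t,.059)))
E
python3 - <<'E'
from chk import *
c=list(cam('wrist')); c[3]=np.load('w6.npy')
chk(c,.0826)
p=np.load('grasp.npz'); o=env.observe()
print('pnp cover',o['position']+o['tool_rot']@p['tt'])
Rw=o['tool_rot']@p['Rt']; print(Rw[:,2])
for h in((0,41,0),(-10.5,-41,0),(10.5,-41,0)): print(o['position']+o['tool_rot']@(p['tt']+p['Rt']@(np.array(h)/1e3)))
im=cv2.imread('pics/raw_w6.png')
cv2.imwrite('pics/x.png',im)
g=cv2.GaussianBlur(cv2.cvtColor(im,6),(3,3),0)[312:334:1,222:284:2]; print(g)
E
```

```text
t2 hole [0.5536 0.2749] need move mm [1.1927 1.9697] thread px pred (np.float64(258.9446134743376), np.float64(154.15259353167275))
t0 hole [0.5266 0.1966] need move mm [1.8363 1.9717] thread px pred (np.float64(241.09967807993664), np.float64(289.61114223713366))
t1 hole [0.5474 0.1932] need move mm [1.1029 1.3837] thread px pred (np.float64(275.11344772808366), np.float64(290.81666355950574))
pnp cover [0.5449 0.2346 0.0819]
[0.0524 0.0322 0.9981]
[0.5531 0.2747 0.0802]
[0.5264 0.1966 0.0841]
[0.547  0.1923 0.0832]
[[158 112  76  69  79  83  81  79  70  67  64  62  63  69  73  72  65  60
   60  60  59  56  56  56  57  57  55  57  72 130 164]
 [169 141 108 101 125 136 134 128 110  99  92  86  87  89  90  87  81  78
   79  78  75  71  69  71  80  83  80  81 100 148 168]
 [175 162 139 139 177 193 192 186 163 140 130 122 124 125 124 121 114 112
  112 111 108 103 100 107 130 137 134 132 139 163 169]
 [176 170 158 167 209 225 225 221 206 176 160 154 156 158 155 153 148 148
  147 144 143 139 140 159 185 194 191 188 180 175 169]
 [176 169 167 182 221 234 235 234 227 201 175 170 174 176 173
[... 1561 characters left out ...]
  179 175 172 159 135 116 115 122 123 114 110 121 146]
 [176 171 162 146 130 120 119 124 133 148 165 175 179 183 180 178 178 181
  179 175 174 165 148 126 113 111 110 108 116 134 155]
 [177 174 169 159 146 137 137 141 148 159 171 176 180 183 182 183 183 185
  181 176 175 170 158 142 126 119 116 120 132 148 162]
 [178 177 175 167 158 152 153 155 158 167 175 176 181 187 191 197 197 198
  188 176 176 173 165 154 143 136 133 137 147 159 169]
 [178 178 178 172 166 163 164 164 166 173 177 177 185 200 207 216 217 217
  201 178 176 176 171 165 158 151 149 151 158 166 173]
 [178 179 179 177 172 170 171 171 173 176 178 177 193 216 223 230 230 230
  214 181 177 177 175 172 167 162 160 161 166 172 175]]
```

Both independent estimates (ray through the holes, and PnP) agree: shift +1.3 mm in x and +1.8 mm in y. Correcting and lowering 10 mm.

Request:
carry_out --rows '[{"tx": 0.1, "ty": 0.05, "tz": 0, "yaw": 0}, {"tx": 0.1, "ty": 0.05, "tz": 0, "yaw": 0}, {"tx": 0, "ty": 0.02, "tz": 0.3, "yaw": 0}, {"tx": 0, "ty": 0.02, "tz": 0.3, "yaw": 0}, {"tx": 0, "ty": 0.03, "tz": 0.3, "yaw": 0}, {"tx": 0, "ty": 0, "tz": 0, "yaw": 0}, {"tx": 0, "ty": 0, "tz": 0, "yaw": 0}, {"tx": 0, "ty": 0, "tz": 0, "yaw": 0}]'

```text
time_s: 23.7
position: [0.5485, 0.2388, 0.0993]
tool_rot: [[0.2, 0.978, -0.066], [0.98, -0.198, 0.037], [0.023, -0.072, -0.997]]
ft_force: [0.2, 0.3, -2.8]
grip_width: 0.0253
```

```bash
cat > fin.py <<'E'
from chk import *
import sys
o=env.observe(); p=np.load('grasp.npz'); delta([.5466,.2368,.0675])
print('pnp cover',o['position']+o['tool_rot']@p['tt'],(o['tool_rot']@p['Rt'])[:,2])
c=snap('wrist',sys.argv[1]); im=cv2.imread('pics/raw_'+sys.argv[1])
for ct,a in blobs(im,amin=2)[:4]: print(ct,a,ray(c,*ct,.059))
chk(c,(o['position']+o['tool_rot']@p['tt'])[2]+.0005)
print(cv2.cvtColor(im,6)[152:184:2,238:272:2])
E
python3 fin.py w7.png
```

```text
23.7 [0.5485 0.2388 0.0993] z [-0.0661  0.0369 -0.9971] grip 0.025293822714746835 F [ 0.16    0.3188 -2.7913] 
delta cm [-0.3088  0.0854  3.1754] yang -11.436580283110954
pnp cover [0.5471 0.2369 0.0731] [0.0502 0.0318 0.9982]
[254.3827 163.2593] 81 [0.5544 0.276  0.059 ]
[252.2762 215.3149] 956 [0.5477 0.2484 0.059 ]
t2 hole [0.5557 0.2771] need move mm [-0.943  -0.2496] thread px pred (np.float64(254.74601987122594), np.float64(161.40842658516294))
t0 hole [0.5287 0.1988] need move mm [-0.2859 -0.1879] thread px pred (np.float64(236.62309321096947), np.float64(301.53615928983277))
t1 hole [0.5495 0.1953] need move mm [-1.0328 -0.7446] thread px pred (np.float64(271.976964949139), np.float64(302.84340828421483))
[[199 199 201 199 200 202 198 192 198 200 200 199 197 202 201 200 201]
 [202 199 198 200 199 197 188 178 179 185 190 195 198 201 201 200 198]
 [201 199 199 200 188 171 157 150 143 145 160 176 189 201 200 197 200]
 [201 197 197 183 167 161 148 117  85  91 127 150 167 192 202 197 199]
 [199 199 187 169 181 164 137  94  65  68  82 140 152 173 196 201 199]
 [199 193 171 174 192 166 135 115  75  67  81 139 162 166 188 198 198]
 [200 193 163 182 195 176 144 118  98  93 118 149 177 176 174 195 197]
 [198 190 156 180 194 190 161 142 130 134 147 165 190 175 169 195 199]
 [196 189 155 164 196 198 185 171 163 164 170 190 193 171 165 197 199]
 [197 191 164 146 187 197 196 195 193 193 190 195 189 158 171 196 201]
 [198 194 178 151 161 190 197 197 199 196 194 190 164 155 186 196 198]
 [195 196 187 168 146 156 183 192 194 187 178 157 148 171 195 198 198]
 [196 194 195 186 166 152 144 151 156 150 144 149 169 192 198 198 198]
 [194 195 197 197 188 177 161 153 152 155 162 174 188 199 197 197 198]
 [196 195 195 197 199 197 188 178 181 184 189 190 194 199 196 195 199]
 [197 192 195 197 199 200 197 190 196 196 195 194 194 197 196 198 199]]
```

Request:
carry_out --rows '[{"tx": -0.03, "ty": 0, "tz": 0.2, "yaw": 0}, {"tx": -0.02, "ty": -0.01, "tz": 0.2, "yaw": 0}, {"tx": 0, "ty": 0, "tz": 0.1, "yaw": 0}, {"tx": 0, "ty": 0, "tz": 0, "yaw": 0}, {"tx": 0, "ty": 0, "tz": 0, "yaw": 0}, {"tx": 0, "ty": 0, "tz": 0, "yaw": 0}]'

```text
time_s: 24.35
position: [0.548, 0.2385, 0.094]
tool_rot: [[0.2, 0.978, -0.066], [0.98, -0.198, 0.037], [0.023, -0.072, -0.997]]
ft_force: [0.3, 0.1, 0.3]
grip_width: 0.0252
```

```bash
python3 fin.py w8.png
```

```text
24.35 [0.548  0.2385 0.094 ] z [-0.0657  0.037  -0.9971] grip 0.025196047177087823 F [0.2794 0.0773 0.3294] 
delta cm [-0.256   0.0891  2.6498] yang -11.441379038372355
pnp cover [0.5466 0.2365 0.0678] [0.0499 0.0317 0.9983]
[254.92 163.35] 100 [0.5547 0.2763 0.059 ]
[252.2357 215.3274] 959 [0.5479 0.2497 0.059 ]
t2 hole [0.5552 0.2768] need move mm [-0.4377  0.0678] thread px pred (np.float64(254.94869379469475), np.float64(162.15713640195764))
t0 hole [0.5282 0.1985] need move mm [0.2143 0.1068] thread px pred (np.float64(236.30553773966312), np.float64(306.08583681055677))
t1 hole [0.549 0.195] need move mm [-0.5264 -0.4458] thread px pred (np.float64(272.64332838576144), np.float64(307.45719190018843))
[[201 201 201 201 201 203 200 196 199 200 201 198 201 201 202 201 201]
 [202 201 201 199 200 198 187 181 180 187 193 198 200 201 201 200 203]
 [200 200 203 200 192 172 158 150 147 152 165 176 191 201 200 199 200]
 [203 199 199 185 170 170 152 130 102 107 136 151 166 193 201 199 201]
 [200 201 187 171 182 170 142  95  68  68  92 144 151 171 195 199 200]
 [199 197 174 175 192 162 136  90  70  63  76 132 159 163 188 198 199]
 [199 194 167 180 196 169 142 108  89  82 106 142 168 175 178 198 202]
 [198 192 158 180 197 185 156 134 115 116 137 155 180 177 168 198 201]
 [200 192 159 166 196 196 179 159 149 147 158 172 190 166 170 196 201]
 [199 193 166 148 188 200 199 189 182 184 185 193 188 157 174 197 199]
 [199 191 177 153 164 195 199 199 200 194 191 190 163 157 185 198 201]
 [197 197 190 169 148 159 184 194 196 191 177 157 149 174 194 198 199]
 [197 197 196 190 167 153 145 151 157 148 147 151 171 192 198 198 198]
 [196 198 197 194 191 177 166 155 155 158 164 176 191 200 198 197 199]
 [198 196 198 199 198 198 189 180 183 186 189 193 195 199 198 197 196]
 [198 198 196 198 198 202 193 193 195 196 198 195 195 197 200 196 198]]
```

```bash
python3 -c "
from h import *
delta([.548,.2385,.094]); print(env.close_job())"
```

```text
24.4 [0.548  0.2385 0.094 ] z [-0.0658  0.037  -0.9971] grip 0.025338311255930945 F [ 0.4828  0.0527 -1.5709] 
delta cm [0.0015 0.0041 0.0031] yang -11.438801436397306
the job is handed in; nothing more can be done
None
```

The tube is on its foot flat with the service face up, and the cover is held about 8 mm above it with the holes lined up. I handed the job in at 24.4 s; no verdict is reported. I never moved near the objective, filter cube or canister.

**How it went:**
- **Rolling the tube:** I pushed with the half-open fingers, rising as they advanced. The tube rolled back partway once, so I pushed again from lower down. It then dropped onto its foot, and the three brass inserts measured 20.5 and 81.9 mm apart, against 21 and 82 mm nominal.
- **The cover:** I gripped it by the block at 50 N, lifted it out of the tray and brought it over the tube. The block did not shift in the gripper on the way.

**Last checks:**
- **Alignment:** all three holes measured within about 0.7 mm of their threads in the wrist camera. The brass of thread2 showed inside its hole; I only computed thread0 and thread1, because the camera sees those two holes too obliquely.
- **Height:** the underside came out at 67.8 mm by the camera and about 69.5 mm from the grasp height. That is 8.8 to 10.5 mm above the face, so the two disagree by about 1.7 mm but both are inside the limits.
- **Stillness:** the arm held position to within 0.05 mm.

**Not perfect:**
- The tool picked up about 4° of tilt during a fast move, and I could not correct it with yaw-only control.
- By the camera the cover leans about 3°, mostly sideways with about 2° lengthwise. That makes the hole heights differ by about 3 to 4 mm, which should stay in range.
- I did not check the upright tube's exact angle beyond the insert spacing and how it looked in the pictures.

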